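# Find the stamped ware crate and push it to the kiln line

### The arm

A 7-joint arm with a two-finger parallel gripper is mounted at the origin on the work surface. World frame = base frame: x ahead of the robot, y to its left, z up, the work surface at z = 0. Lengths are in m, angles in rad, forces in N, time in s.
With the tool pointing down it reaches from about 0.35 to 0.9 m from the base axis. Payload 8.1 kg.
Tool frame: the origin (TCP) lies midway between the tips of the shut fingers; the grasp point (between the pads) lies 19 mm behind it; z points along the fingers, y is the line along which they close (so a half turn about z gives the same grasp; the last joint's range is limited). The gripper opens to 85 mm and grips with 20 to 120 N. Pads are 22 mm wide; open, the fingers measure 114 mm over their backs; the gripper's body (76 mm by 85 mm) begins 54 mm behind the grasp point. The pads swing forward as they close: fully open they stand 13 mm farther back than shut.
Start: joints at [-1.392, 0.434, 0.025, 1.573, -0.012, 1.134, -0.075], TCP at [0.174, 0.6, 0.198] pointing down, gripper open.
Joint ranges: [-2.62, 2.62], [-0.44, 2.09], [-1.27, 1.32], [0.08, 2.57], [-1.32, 4.46], [0.12, 2], [-2.74, 2.74]. Speed limits (rad/s): [2.22, 2.22, 3.01, 3.01, 3.14, 3.14, 3.14].

### API

Orientations are given as a unit quaternion [w, x, y, z].
In Python, from rig import bot gives the robot as it stands.
- The arm moves only by the tool servo_tool, never from a script. Its argument "moves" is a list of rows, each an object of numbers: "x", "y", "z": the shift along the tool's x, y, z in m; "wx", "wy", "wz": the turn, a rotation vector about the tool's x, y, z in degrees; "grip": the closure, from -1 (fully open) to 1 (shut). A call has 1 to 8 rows; each row shifts and turns the commanded pose from where the row before left it, along the tool's axes as they then stand; what a row does not reach is not made up. A row lasts 1/12 s, in which the tool goes at most 41.7 mm and 7.16 degrees, less where a joint would pass 70% of its speed; a pose out of reach is approached as far as the arm can. A call with a gripper value outside its range is refused whole. The fingers move at their own pace and stop on an object; "squeeze" is the grip in N (left out, the last holds). Time passes only in rows, so rows that do not move let the fingers close. It gives the time, the measured TCP pose, the force, the opening and the grip force at its end, in the units of the state.
- bot.get_obs(): the state, without advancing time (a new reading comes with each control period).
- bot.read_camera(name): name is "scene" or "top" or "wrist"; returns a dict with "color" (480x640x3 uint8, red, green, blue), "depth" (480x640 float32, m along the optical axis (not along the pixel's ray), 0 where there is no reading), "K" (3x3 intrinsics, pixels), "position" and "orientation" of the camera in the world; the wrist camera has in their place "hand_eye" (4x4, takes a point from camera to tool coordinates, whose origin is the TCP and whose axes are the flange's). Camera axes: x right, y up, looking along -z (the intrinsics and any distortion apply to the point x, -y, -z); pixel columns grow to the right and rows downward; lengths in m; the calibration is good to about 2 mm. The wrist camera is an equidistant fisheye: a pixel r from the principal point sees the ray r / f radians off the axis. A picture is of the moment at which its call begins: read the wrist's pose just before it.
- bot.job_done(): hands the job in; it is judged then, once.
Trained networks look in a picture, given as the dict that the camera call returned (one of the last four; its "shot" number tells which), for a name from the list of things; names that differ only in an ending like _2 or _b are one class to them, and where a whole thing is asked for, a point or a joint stands for the part that bears it (a point fixed in the world has none). Each returns a list of dicts, best first, with "confidence" (0 to 1); they miss things now and then, are a little off and sometimes report something else, mostly with a low value. They report only what shows in the picture. A call takes as long as a camera call.
- bot.search_frame(picture, thing): "box" ([centre column, centre row, width, height] in pixels, round what is visible of it).
The state is a dict: "time_s": time; "q": joint angles; "dq": joint speeds; "joint_torque": joint torques, N m; "tool_pos": TCP position; "ee_rot": TCP orientation; "force": force on the tool from outside, world axes, zero at the start; "torque": the same for the moment, N m; "grip_width": finger opening in m; "grip_force": force on a finger pad.
Only numpy, scipy, OpenCV 4.12 (cv2) and the standard library are available. Lean on these libraries where they do the work, as an engineer would, in place of code of your own. Each camera call takes 0.05 s, during which the arm holds its last target. There are 200 camera calls.

### The job

One of the two closed plywood crates has a red stamp on its underside: with the fingers, tip each crate over towards the robot onto its near wall, so that its bottom shows. Then push the stamped crate, lying as it is, away from the robot until its lower front edge, below the stamp, is on the yellow tape, roughly square to it; leave the blank crate lying where it fell. Neither crate may be lifted or shoved hard, and everything else stays where it is.

Things in the scene. Friction and masses are not known exactly. Their poses are not given: they have to be found in the camera images.
- crate_stamped: closed plywood crate, slatted lid, 100 (x) x 160 (y) x 130 mm high, 0.5 to 0.8 kg, loose. Origin: centre of its foot; x away from the robot (within 0.2 rad), z up. Its floor slopes up 34 degrees from the near foot edge; the far wall starts 66 mm up. Pushed on the far wall it tips about its near foot edge and falls on its near wall. Under the floor: the stamp, red ring (92 mm) and disc.
- crate_blank: closed plywood crate, slatted lid, 100 (x) x 160 (y) x 130 mm high, 0.5 to 0.8 kg, loose. Origin: centre of its foot; x away from the robot (within 0.2 rad), z up. Its floor slopes up 34 degrees from the near foot edge; the far wall starts 66 mm up. Pushed on the far wall it tips about its near foot edge and falls on its near wall. Bare underneath.
- crate_stamped_near_foot (a point): middle of the edge between the near wall and the bottom of the stamped crate (50 mm from its origin along its -x): the edge it tips about, and, once it lies on its near wall, its lower edge away from the robot
- crate_stamped_near_top (a point): middle of the edge between the near wall and the lid of the stamped crate (130 mm above the near foot edge); once it lies on its near wall, the lower edge on the robot's side
- crate_blank_near_foot (a point): middle of the edge between the near wall and the bottom of the blank crate (50 mm from its origin along its -x): the edge it tips about, and, once it lies on its near wall, its lower edge away from the robot
- crate_blank_near_top (a point): middle of the edge between the near wall and the lid of the blank crate (130 mm above the near foot edge); once it lies on its near wall, the lower edge on the robot's side
- kiln_line: kiln line: yellow tape flat on the table, 40 mm wide (its x) and 740 mm long (its y), beyond both crates (it may start just under their far side). Origin: its middle; x across it, away from the robot
- mug: bystander, loose, to be left alone: green glazed mug, 76 mm across, 85 mm high. Origin: on its underside
- glaze_jar: bystander, loose, to be left alone: blue glaze jar with a white cap, 60 mm across, 90 mm high. Origin: on its underside
- bowl: bystander, loose, to be left alone: terracotta bowl, 120 mm across, 55 mm high. Origin: on its underside
- bud_vase: bystander, loose, to be left alone: unglazed bud vase, 84 mm across, 105 mm high. Origin: on its underside
- rib: bystander, loose, to be left alone: wooden-handled spatula lying flat, about 200 mm long, handle towards its -x. Origin: on its underside
- brush: bystander, loose, to be left alone: brush lying flat, about 180 mm long, handle towards its -x. Origin: on its underside

How it is judged:
On the way:
1. both crates lie tipped over on their near walls, bottoms showing (angle between crate_stamped's own z axis and vertical between 1.47 and 1.67 rad and height (world z) of each of crate_stamped_near_top, crate_stamped_near_foot, crate_blank_near_top, crate_blank_near_foot below 0.015 m and angle between crate_blank's own z axis and vertical between 1.47 and 1.67 rad), for 0.2 s.
At the end, for the whole second after the job is handed in: Both crates lie on their near walls (within 0.1 rad), at rest; the stamped crate's lower edge below the stamp is on the tape (middle within 22 mm of its centre line), within 0.35 rad of square; the blank crate's tipping edge within 60 mm of its start; bystanders within 30 mm of theirs (all of step 1 and linear speed of each of crate_stamped, crate_blank below 0.01 m/s and x of crate_stamped_near_foot in the frame of kiln_line between -0.022 and 0.022 m and angle between the z axis of crate_stamped and the x axis of kiln_line, either way round below 0.35 rad and distance of crate_blank_near_foot from where it was at the start of the episode below 0.06 m and distance of each of mug, glaze_jar, bowl, bud_vase, rib, brush from where it was at the start of the episode below 0.03 m); the robot touches nothing.
It fails at once if a crate is lifted: its near foot edge over 40 mm off the table (height (world z) of any of crate_stamped_near_foot, crate_blank_near_foot above 0.04 m).
It fails at once if a crate is shoved hard (finger force over 40 N) (contact force between the fingers and crate_stamped above 40 N or contact force between the fingers and crate_blank above 40 N).
It fails at once if a bystander is moved over 30 mm (distance of any of mug, glaze_jar, bowl, bud_vase, rib, brush from where it was at the start of the episode above 0.03 m).
It also fails if it takes over 67 s, if anything falls off the work surface, if the arm or the gripper's body presses on something with over 40 N, if the wrist force passes 120 N, or if a joint passes its speed limit or range.

## Working session

There is one attempt and no reset: what is moved stays moved. The work goes in short steps, Python scripts to look and compute and a tool call to move; the robot and the scene stay as the last step left them, time stands still between calls to the robot, and variables do not carry over. Pictures are saved under pics/ and viewed, at most 10 in all, crops included, and the job is handed in when it is done.

Besides the shell and the picture viewer there is one more tool, called after "Call:" by a JSON object that holds its "name" and its "arguments", one argument or row to a line. servo_tool: Moves the arm, as the interface text tells. Its arguments: {"type":"object","properties":{"moves":{"type":"array","items":{"type":"object","properties":{"x":{"type":"number"},"y":{"type":"number"},"z":{"type":"number"},"wx":{"type":"number"},"wy":{"type":"number"},"wz":{"type":"number"},"grip":{"type":"number"}}}},"squeeze":{"type":"number"}},"required":["moves"]}

```bash
mkdir -p pics; cat > h.py <<'E'
import numpy as np, cv2
from scipy.spatial.transform import Rotation as R
from rig import bot
def rot(q): return R.from_quat([q[1],q[2],q[3],q[0]]).as_matrix()
def cloud(p):
    d=p["depth"];K=p["K"];v,u=np.mgrid[0:480,0:640]
    c=np.stack([(u-K[0][2])/K[0][0]*d,-(v-K[1][2])/K[1][1]*d,-d],-1)
    w=c@rot(p["orientation"]).T+np.array(p["position"]);w[d==0]=np.nan
    return w
def save(p,n): cv2.imwrite("pics/"+n,cv2.cvtColor(p["color"],cv2.COLOR_RGB2BGR))
E
python3 - <<'E'
from h import *
np.set_printoptions(precision=3,suppress=True)
o=bot.get_obs();print(o["time_s"],o["tool_pos"],o["ee_rot"],o["force"]);print(rot(o["ee_rot"]))
for n in("top","scene"):
    p=bot.read_camera(n);save(p,n+"0.png");w=cloud(p);print(n,p["position"])
    for t in("crate_stamped","crate_blank","kiln_line","mug","glaze_jar","bowl","bud_vase","rib","brush"):
        for r in bot.search_frame(p,t)[:2]:
            b=np.array(r["box"]);c,rw=b[:2].astype(int)
            print(t,round(r["confidence"],2),b.astype(int),w[np.clip(rw,0,479),np.clip(c,0,639)])
E
```

```text
0.0 [0.174 0.6   0.198] [-0.     0.14   0.99  -0.001] [ 0.409 -0.731  0.408]
[[-0.961  0.278 -0.   ]
 [ 0.278  0.961 -0.001]
 [-0.    -0.002 -1.   ]]
top [0.334 0.02  1.515]
crate_stamped 0.9 [381 237  63  46] [ 0.581 -0.177  0.124]
crate_blank 0.91 [214 242  71  51] [0.562 0.24  0.129]
kiln_line 0.88 [312 206 272  22] [ 0.689 -0.005 -0.007]
mug 0.95 [307 252  34  40] [0.559 0.008 0.   ]
glaze_jar 0.88 [316 283  26  27] [ 0.467 -0.015  0.089]
bowl 0.91 [128 222  45  48] [0.635 0.496 0.003]
bud_vase 0.58 [476 228  34  29] [ 0.615 -0.431  0.085]
rib 0.81 [158 295  26  76] [0.438 0.404 0.002]
brush 0.97 [466 298  17  66] [ 0.437 -0.414  0.027]
scene [0.933 0.522 1.112]
crate_stamped 0.81 [290 192  61  79] [ 0.61  -0.147  0.127]
crate_stamped 0.34 [428 403  50  54] [0.621 0.47  0.005]
crate_blank 0.75 [388 308  81  95] [0.596 0.263 0.127]
kiln_line 0.67 [306 280 155 210] [ 0.686  0.042 -0.001]
mug 0.57 [340 242  40  37] [nan nan nan]
glaze_jar 0.85 [357 219  25  34] [0.492 0.001 0.082]
glaze_jar 0.64 [390 308  80  90] [0.592 0.266 0.129]
bowl 0.76 [428 403  49  50] [0.621 0.47  0.005]
bowl 0.33 [239 146  30  35] [ 0.631 -0.416  0.076]
bud_vase 0.91 [239 146  28  32] [ 0.631 -0.416  0.076]
bud_vase 0.36 [297 135  48  28] [ 0.436 -0.404  0.019]
rib 0.93 [464 343  66  57] [0.453 0.409 0.004]
brush 0.82 [295 136  50  28] [ 0.444 -0.404  0.019]
brush 0.36 [388 308  82  92] [0.596 0.263 0.127]
```

```bash
python3 - <<'E'
from h import *
np.set_printoptions(precision=3,suppress=True)
p=bot.read_camera("top");w=cloud(p)
q=bot.read_camera("scene");wq=cloud(q)
for nm,W in(("top",w),("scene",wq)):
  for n,y0 in(("R",-.18),("L",.24)):
    m=(np.abs(W[...,2]-.128)<.012)&(np.abs(W[...,1]-y0)<.15)&(np.abs(W[...,0]-.57)<.12)
    print(nm,n,m.sum(),cv2.minAreaRect(W[m][:,:2].astype(np.float32)))
hsv=cv2.cvtColor(p["color"],cv2.COLOR_RGB2HSV)
m=(hsv[...,0]>20)&(hsv[...,0]<35)&(hsv[...,1]>150)&(hsv[...,2]>120)&(np.abs(w[...,2])<.02)
print("tape",m.sum(),cv2.minAreaRect(w[m][:,:2].astype(np.float32)),np.median(w[m][:,2]))
a=cv2.resize(p["color"][180:345,90:510],None,fx=1.9,fy=1.9);b=cv2.resize(q["color"][110:440,200:520],None,fx=.85,fy=.85)
im=np.zeros((600,800,3),np.uint8);im[:a.shape[0],:a.shape[1]]=a;im[315:315+b.shape[0],:b.shape[1]]=b
cv2.imwrite("pics/a.png",im[...,::-1])
E
```

```text
top R 2534 ((0.5849311947822571, -0.18201124668121338), (0.16099728643894196, 0.1018521636724472), 89.05320739746094)
top L 2597 ((0.5758492350578308, 0.24414774775505066), (0.10171990096569061, 0.16147106885910034), 3.646865129470825)
scene R 1852 ((0.5857840776443481, -0.18290719389915466), (0.16551713645458221, 0.10252857208251953), 89.15668487548828)
scene L 2862 ((0.5766332745552063, 0.24362275004386902), (0.10256808996200562, 0.16122081875801086), 3.7341508865356445)
tape 4317 ((0.6185431480407715, 0.226891428232193), (0.2670780420303345, 1.19733464717865), 17.467105865478516) 0.00010491265187440035
```

View pics/a.png

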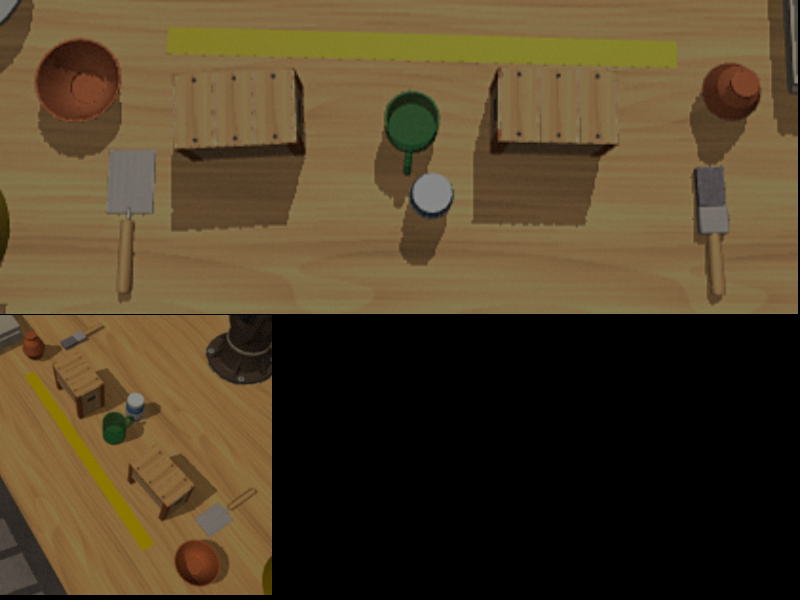

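Call:
{"name": "servo_tool", "arguments": {
  "moves": [
    {"wz": -6.6},
    {"wz": -6.6},
    {"wz": -6.6},
    {"x": -0.029, "y": -0.0238},
    {"x": -0.029, "y": -0.0238},
    {"x": -0.029, "y": -0.0238},
    {"x": -0.029, "y": -0.0238},
    {"x": -0.029, "y": -0.0238}
  ]
}}

```text
validation failed for argument at $.mo...
```

Call:
{"name": "servo_tool", "arguments": {
  "moves": [
    {"x": -0.029, "y": -0.0238},
    {"x": -0.029, "y": -0.0238},
    {"x": -0.029, "y": -0.0238},
    {"x": -0.029, "y": -0.0238},
    {"x": -0.029, "y": -0.0238},
    {"x": -0.029, "y": -0.0238},
    {"x": -0.029, "y": -0.0238},
    {"x": -0.029, "y": -0.0238}
  ]
}}

```text
validation failed for argument at $.mo...
```

Call:
{"name": "servo_tool", "arguments": {
  "moves": [
    {"x": -0.029, "y": -0.0238},
    {"x": -0.029, "y": -0.0238},
    {"x": -0.029, "y": -0.0238},
    {}
  ]
}}

```text
validation failed for argument at $.mo...
```

```bash
python3 - <<'E'
from h import *
p=bot.read_camera("scene");w=cloud(p);print(bot.get_obs()["tool_pos"])
h=cv2.cvtColor(p["color"],cv2.COLOR_RGB2HSV)
m=(h[...,0]>22)&(h[...,0]<34)&(h[...,1]>215)&(np.abs(w[...,2])<.02)&(np.abs(w[...,0]-.69)<.06)
P=w[m][:,:2];print(m.sum(),cv2.minAreaRect(P.astype(np.float32)),np.polyfit(P[:,1],P[:,0],1))
E
```

```text
[0.17382733 0.60034389 0.19831431]
3310 ((0.6907047033309937, -0.006544977426528931), (0.7395714521408081, 0.03916512429714203), 89.16004943847656) [0.01475402 0.69102647]
```

Call:
{"name": "servo_tool", "arguments": {
  "moves": [
    {"x": 0, "y": 0, "z": 0, "wx": 0, "wy": 0, "wz": -6.6, "grip": -1},
    {"x": 0, "y": 0, "z": 0, "wx": 0, "wy": 0, "wz": -6.6, "grip": -1},
    {"x": 0, "y": 0, "z": 0, "wx": 0, "wy": 0, "wz": -6.6, "grip": -1}
  ]
}}

```text
time_s: 1.4
tool_pos: [0.1738, 0.6004, 0.1983]
ee_rot: [0.0, -0.035, 0.999, 0.0]
force: [0.6, 0.7, -0.5]
grip_width: 0.0856
grip_force: 0.0
```

Call:
{"name": "servo_tool", "arguments": {
  "moves": [
    {"x": -0.029, "y": -0.024, "z": 0, "wx": 0, "wy": 0, "wz": 0, "grip": -1},
    {"x": -0.029, "y": -0.024, "z": 0, "wx": 0, "wy": 0, "wz": 0, "grip": -1},
    {"x": -0.029, "y": -0.024, "z": 0, "wx": 0, "wy": 0, "wz": 0, "grip": -1},
    {"x": -0.029, "y": -0.024, "z": 0, "wx": 0, "wy": 0, "wz": 0, "grip": -1},
    {"x": -0.029, "y": -0.024, "z": 0, "wx": 0, "wy": 0, "wz": 0, "grip": -1},
    {"x": -0.029, "y": -0.024, "z": 0, "wx": 0, "wy": 0, "wz": 0, "grip": -1},
    {"x": -0.029, "y": -0.024, "z": 0, "wx": 0, "wy": 0, "wz": 0, "grip": -1},
    {"x": -0.029, "y": -0.024, "z": 0, "wx": 0, "wy": 0, "wz": 0, "grip": -1}
  ]
}}

```text
time_s: 2.07
tool_pos: [0.4189, 0.4222, 0.1985]
ee_rot: [0.0, -0.032, 0.999, 0.0]
force: [0.4, 0.8, -0.5]
grip_width: 0.0853
grip_force: 0.0
```

Call:
{"name": "servo_tool", "arguments": {
  "moves": [
    {"x": -0.029, "y": -0.024, "z": 0, "wx": 0, "wy": 0, "wz": 0, "grip": -1},
    {"x": -0.029, "y": -0.024, "z": 0, "wx": 0, "wy": 0, "wz": 0, "grip": -1},
    {"x": -0.029, "y": -0.024, "z": 0, "wx": 0, "wy": 0, "wz": 0, "grip": -1},
    {"x": -0.029, "y": -0.024, "z": 0, "wx": 0, "wy": 0, "wz": 0, "grip": -1},
    {"x": -0.029, "y": -0.024, "z": 0, "wx": 0, "wy": 0, "wz": 0, "grip": -1},
    {"x": -0.029, "y": -0.024, "z": 0, "wx": 0, "wy": 0, "wz": 0, "grip": -1},
    {"x": -0.029, "y": -0.024, "z": 0, "wx": 0, "wy": 0, "wz": 0, "grip": -1},
    {"x": -0.029, "y": -0.024, "z": 0, "wx": 0, "wy": 0, "wz": 0, "grip": -1}
  ]
}}

```text
time_s: 2.73
tool_pos: [0.6627, 0.2454, 0.1984]
ee_rot: [0.0, -0.032, 0.999, 0.0]
force: [0.3, 1.0, 0.3]
grip_width: 0.0851
grip_force: 0.0
```

Call:
{"name": "servo_tool", "arguments": {
  "moves": [
    {"x": 0, "y": 0, "z": 0.032, "wx": 0, "wy": 0, "wz": 0, "grip": -1},
    {"x": 0, "y": 0, "z": 0.032, "wx": 0, "wy": 0, "wz": 0, "grip": -1},
    {"x": 0, "y": 0, "z": 0.032, "wx": 0, "wy": 0, "wz": 0, "grip": -1},
    {"x": 0.006, "y": 0, "z": 0, "wx": 0, "wy": 0, "wz": 0, "grip": -1},
    {"x": 0.006, "y": 0, "z": 0, "wx": 0, "wy": 0, "wz": 0, "grip": -1},
    {"x": 0.006, "y": 0, "z": 0, "wx": 0, "wy": 0, "wz": 0, "grip": -1},
    {"x": 0.006, "y": 0, "z": 0, "wx": 0, "wy": 0, "wz": 0, "grip": -1},
    {"x": 0.006, "y": 0, "z": 0, "wx": 0, "wy": 0, "wz": 0, "grip": -1}
  ]
}}

```text
time_s: 3.4
tool_pos: [0.6318, 0.2455, 0.1049]
ee_rot: [0.002, -0.032, 0.999, 0.001]
force: [-0.7, -0.6, 1.0]
grip_width: 0.0851
grip_force: 0.0
```

Call:
{"name": "servo_tool", "arguments": {
  "moves": [
    {"x": 0.005, "y": 0, "z": 0, "wx": 0, "wy": 0, "wz": 0, "grip": -1},
    {"x": 0.005, "y": 0, "z": -0.002, "wx": 0, "wy": 0, "wz": 0, "grip": -1},
    {"x": 0.005, "y": 0, "z": -0.002, "wx": 0, "wy": 0, "wz": 0, "grip": -1},
    {"x": 0.005, "y": 0, "z": -0.002, "wx": 0, "wy": 0, "wz": 0, "grip": -1}
  ]
}}

```text
time_s: 3.73
tool_pos: [0.6111, 0.2435, 0.109]
ee_rot: [0.0, -0.032, 0.999, 0.0]
force: [0.1, 0.6, -0.2]
grip_width: 0.0853
grip_force: 0.0
```

```bash
cat > look.py <<'E'
from h import *
import sys
n=sys.argv[1]
p=bot.read_camera("scene");w=cloud(p);o=bot.get_obs();print(o["tool_pos"],o["force"])
p2=bot.read_camera("top")
a=cv2.resize(p["color"][90:440,200:520],None,fx=1.25,fy=1.25);b=cv2.resize(p2["color"][180:345,90:510],(400,157))
im=np.zeros((600,800,3),np.uint8);im[:a.shape[0],:a.shape[1]]=a;im[:157,400:]=b
cv2.imwrite("pics/"+n,im[...,::-1])
E
python3 look.py b.png
```

```text
[0.61035282 0.24371219 0.10922512] [-0.34897221 -0.6268839   0.69493295]
```

View pics/b.png

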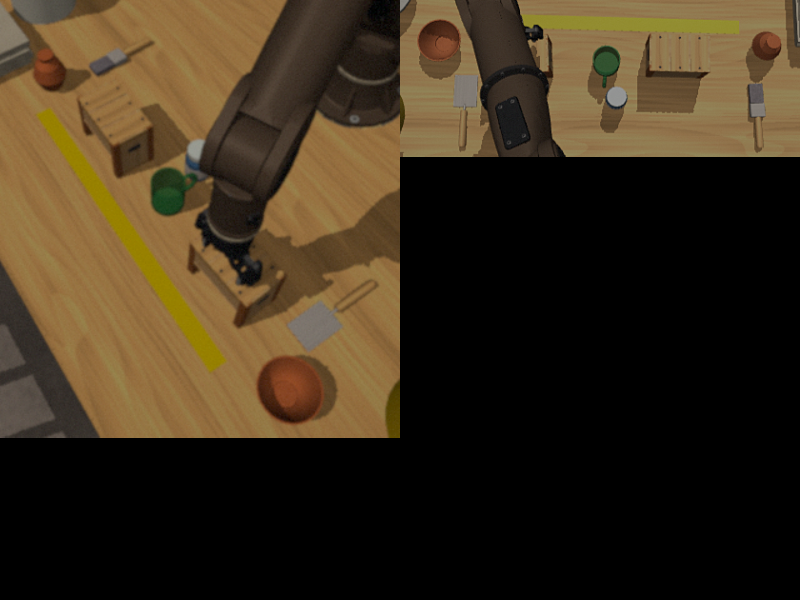

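The arm stands over the left crate (scene crop about 240,280); whether it tilts is unclear, so I measure it from depth.

```bash
cat > tilt.py <<'E'
from h import *
import sys
np.set_printoptions(precision=3,suppress=True)
y0=float(sys.argv[1])
p=bot.read_camera("scene");w=cloud(p);o=bot.get_obs();print(o["time_s"],o["tool_pos"],o["force"])
h=cv2.cvtColor(p["color"],cv2.COLOR_RGB2HSV)
m=(np.abs(w[...,1]-y0)<.085)&(w[...,0]>.38)&(w[...,0]<.8)&(w[...,2]>.012)&(w[...,2]<.175)&(h[...,1]>70)
P=w[m]
for x in np.arange(.38,.76,.015):
    s=P[np.abs(P[:,0]-x)<.0075]
    if len(s)>3: print(round(x,3),len(s),np.percentile(s[:,2],[5,50,95]),np.percentile(s[:,1],[2,98]))
E
python3 tilt.py .243
```

```text
3.8833 [0.611 0.244 0.109] [-0.215  0.174 -0.253]
0.53 248 [0.043 0.129 0.132] [0.236 0.321]
0.545 233 [0.042 0.128 0.132] [0.242 0.322]
0.56 130 [0.031 0.128 0.132] [0.293 0.323]
0.575 128 [0.026 0.128 0.132] [0.264 0.324]
0.59 166 [0.035 0.128 0.132] [0.219 0.325]
0.605 379 [0.061 0.129 0.132] [0.173 0.326]
0.62 873 [0.044 0.122 0.132] [0.174 0.326]
0.635 226 [0.027 0.097 0.13 ] [0.168 0.23 ]
```

Call:
{"name": "servo_tool", "arguments": {
  "moves": [
    {"x": -0.025, "y": -0.002, "z": 0, "wx": 0, "wy": 0, "wz": 0, "grip": -1},
    {"x": -0.025, "y": -0.002, "z": 0, "wx": 0, "wy": 0, "wz": 0, "grip": 1},
    {"x": 0, "y": 0, "z": 0.005, "wx": 0, "wy": 0, "wz": 0, "grip": 1},
    {"x": 0, "y": 0, "z": 0, "wx": 0, "wy": 0, "wz": 0, "grip": 1},
    {"x": 0, "y": 0, "z": 0, "wx": 0, "wy": 0, "wz": 0, "grip": 1},
    {"x": 0, "y": 0, "z": 0, "wx": 0, "wy": 0, "wz": 0, "grip": 1},
    {"x": 0, "y": 0, "z": 0, "wx": 0, "wy": 0, "wz": 0, "grip": 1},
    {"x": 0, "y": 0, "z": 0, "wx": 0, "wy": 0, "wz": 0, "grip": 1}
  ]
}}

```text
time_s: 4.55
tool_pos: [0.6612, 0.243, 0.1037]
ee_rot: [0.0, -0.032, 0.999, 0.0]
force: [0.1, -0.3, 0.6]
grip_width: 0.0004
grip_force: 0.0
```

Call:
{"name": "servo_tool", "arguments": {
  "moves": [
    {"x": 0.005, "y": 0, "z": 0, "wx": 0, "wy": 0, "wz": 0, "grip": 1},
    {"x": 0.005, "y": 0, "z": 0, "wx": 0, "wy": 0, "wz": 0, "grip": 1},
    {"x": 0.005, "y": 0, "z": 0, "wx": 0, "wy": 0, "wz": 0, "grip": 1},
    {"x": 0.005, "y": 0, "z": 0, "wx": 0, "wy": 0, "wz": 0, "grip": 1},
    {"x": 0.005, "y": 0, "z": 0, "wx": 0, "wy": 0, "wz": 0, "grip": 1},
    {"x": 0.005, "y": 0, "z": 0, "wx": 0, "wy": 0, "wz": 0, "grip": 1},
    {"x": 0.005, "y": 0, "z": 0, "wx": 0, "wy": 0, "wz": 0, "grip": 1}
  ]
}}

```text
time_s: 5.13
tool_pos: [0.6261, 0.2404, 0.1034]
ee_rot: [0.0, -0.032, 0.999, 0.0]
force: [-0.0, -0.3, -0.1]
grip_width: -0.0002
grip_force: 0.0
```

```bash
python3 tilt.py .243
```

```text
5.1833 [0.625 0.241 0.103] [-0.993 -0.132  0.004]
0.515 7 [0.035 0.081 0.122] [0.318 0.32 ]
0.53 264 [0.045 0.128 0.132] [0.224 0.321]
0.545 294 [0.049 0.129 0.132] [0.228 0.322]
0.56 276 [0.05  0.129 0.132] [0.238 0.323]
0.575 225 [0.035 0.129 0.132] [0.251 0.324]
0.59 179 [0.037 0.128 0.132] [0.28  0.325]
0.605 188 [0.039 0.128 0.132] [0.273 0.326]
0.62 672 [0.036 0.101 0.131] [0.174 0.326]
0.635 233 [0.028 0.099 0.145] [0.167 0.25 ]
```

Call:
{"name": "servo_tool", "arguments": {
  "moves": [
    {"x": 0.004, "y": 0, "z": 0, "wx": 0, "wy": 0, "wz": 0, "grip": 1},
    {"x": 0.004, "y": 0, "z": 0, "wx": 0, "wy": 0, "wz": 0, "grip": 1}
  ]
}}

```text
time_s: 5.35
tool_pos: [0.6185, 0.2398, 0.1033]
ee_rot: [0.0, -0.032, 0.999, -0.0]
force: [-0.2, 0.2, -0.1]
grip_width: -0.0002
grip_force: 0.0
```

Call:
{"name": "servo_tool", "arguments": {
  "moves": [
    {"x": 0.004, "y": 0, "z": 0, "wx": 0, "wy": 0, "wz": 0, "grip": 1},
    {"x": 0.004, "y": 0, "z": 0, "wx": 0, "wy": 0, "wz": 0, "grip": 1}
  ]
}}

```text
time_s: 5.52
tool_pos: [0.6103, 0.2394, 0.1033]
ee_rot: [-0.0, -0.032, 0.999, 0.0]
force: [-0.7, -0.2, -0.4]
grip_width: 0.0
grip_force: 0.0
```

```bash
python3 - <<'E'
from h import *
p=bot.read_camera("wrist");q=bot.read_camera("scene")
a=q["color"][240:390,320:480];a=cv2.resize(a,(400,375))
im=np.zeros((375,800,3),np.uint8);im[:,:400]=a;im[:300,400:]=cv2.resize(p["color"],(400,300))
cv2.imwrite("pics/c.png",im[...,::-1])
E
python3 tilt.py .243
```

```text
5.6667 [0.61  0.24  0.103] [ 0.205 -0.37   0.419]
0.515 6 [0.034 0.088 0.124] [0.315 0.32 ]
0.53 251 [0.047 0.129 0.132] [0.231 0.321]
0.545 273 [0.046 0.129 0.132] [0.239 0.322]
0.56 196 [0.033 0.128 0.132] [0.253 0.323]
0.575 176 [0.036 0.129 0.132] [0.279 0.324]
0.59 201 [0.037 0.128 0.132] [0.269 0.325]
0.605 327 [0.053 0.129 0.132] [0.168 0.326]
0.62 860 [0.043 0.12  0.132] [0.174 0.326]
0.635 215 [0.026 0.095 0.129] [0.167 0.226]
```

View pics/c.png

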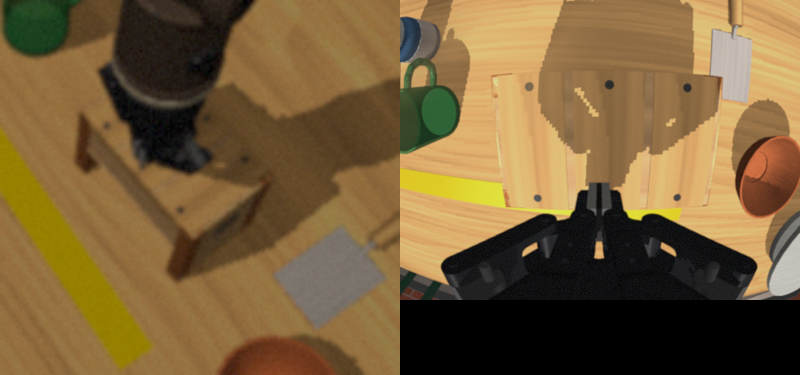

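Left: the gripper seems to stand on/over the lid's far edge with the fingertip hidden; right: fingertips at (598,190) just over the lid's far edge (row 205), crate not tilted. I check tool height against depth.

```bash
python3 - <<'E'
from h import *
np.set_printoptions(precision=3,suppress=True)
o=bot.get_obs();p=bot.read_camera("wrist");H=np.array(p["hand_eye"]);K=np.array(p["K"]);d=p["depth"];print(H,K)
T=rot(o["ee_rot"])
for (c,r) in[(240,170),(520,170),(318,110),(500,240),(318,300),(318,315),(318,330),(150,370),(370,390)]:
    x,y=c-K[0,2],r-K[1,2];rr=np.hypot(x,y);th=rr/K[0,0]
    ray=np.array([np.sin(th)*x/rr,-np.sin(th)*y/rr,-np.cos(th)])
    pt=ray/np.cos(th)*d[r,c]
    t=H[:3,:3]@pt+H[:3,3];print((c,r),d[r,c],t,T@t+o["tool_pos"])
q=bot.read_camera("scene");K=np.array(q["K"]);Rm=rot(q["orientation"]);W=cloud(q)
for t in(o["tool_pos"],np.array(o["tool_pos"])+[0,0,.1]):
    c=Rm.T@(np.array(t)-q["position"]);u=K[0,2]+K[0,0]*c[0]/-c[2];v=K[1,2]-K[1,1]*c[1]/-c[2];print(u,v,-c[2],W[int(v),int(u)])
E
```

```text
[[-0.     0.958  0.287  0.073]
 [ 1.     0.001 -0.001 -0.001]
 [-0.001  0.287 -0.958 -0.176]
 [ 0.     0.     0.     1.   ]] [[371.648   0.    318.147]
 [  0.    371.648 243.477]
 [  0.      0.      1.   ]]
(240, 170) 0.14738154 [ 0.06  -0.033 -0.026] [0.553 0.203 0.129]
(520, 170) 0.27332902 [0.053 0.166 0.104] [ 0.546  0.402 -0.   ]
(318, 110) 0.26191813 [ 0.093 -0.001  0.104] [ 0.518  0.232 -0.   ]
(500, 240) 0.1548009 [ 0.031  0.081 -0.027] [0.575 0.319 0.13 ]
(318, 300) 0.14288604 [ 0.011 -0.001 -0.045] [0.599 0.237 0.148]
(318, 315) 0.13146958 [ 0.011 -0.001 -0.057] [0.599 0.237 0.16 ]
(318, 330) 0.1207606 [ 0.011 -0.001 -0.068] [0.599 0.237 0.171]
(150, 370) 0.32878646 [-0.141 -0.168  0.104] [ 0.762  0.081 -0.   ]
(370, 390) 0.08080836 [ 0.018  0.011 -0.108] [0.592 0.249 0.211]
375.6922919513103 307.33157625945466 1.076473752540136 [0.62  0.246 0.131]
379.7290474435469 289.67748223462 0.9906212341342617 [0.64  0.263 0.286]
```

```bash
python3 - <<'E'
from h import *
np.set_printoptions(precision=3,suppress=True)
o=bot.get_obs();p=bot.read_camera("wrist");H=np.array(p["hand_eye"]);K=np.array(p["K"]);d=p["depth"]
T=rot(o["ee_rot"])
for c in(318,360,420):
  for r in range(270,345,6):
    x,y=c-K[0,2],r-K[1,2];rr=np.hypot(x,y);th=rr/K[0,0]
    pt=np.array([np.sin(th)*x/rr,-np.sin(th)*y/rr,-np.cos(th)])/np.cos(th)*d[r,c]
    print((c,r),p["color"][r,c],T@(H[:3,:3]@pt+H[:3,3])+o["tool_pos"])
cv2.imwrite("pics/d.png",cv2.resize(p["color"][230:380,220:420],None,fx=3,fy=3)[...,::-1])
E
```

```text
(318, 270) [145 109  65] [0.594 0.237 0.131]
(318, 276) [147 115  68] [0.597 0.237 0.13 ]
(318, 282) [148 112  70] [0.6   0.237 0.13 ]
(318, 288) [145 110  66] [0.603 0.238 0.129]
(318, 294) [19 14 19] [0.6   0.237 0.143]
(318, 300) [10  7  5] [0.6   0.237 0.148]
(318, 306) [0 0 1] [0.6   0.237 0.153]
(318, 312) [0 0 0] [0.6   0.237 0.158]
(318, 318) [ 4 11  3] [0.599 0.237 0.163]
(318, 324) [16 10  7] [0.599 0.237 0.168]
(318, 330) [23 19 25] [0.599 0.237 0.173]
(318, 336) [26 22 28] [0.601 0.237 0.174]
(318, 342) [22 29 18] [0.603 0.238 0.174]
(360, 270) [146 109  72] [0.593 0.255 0.13 ]
(360, 276) [145 111  67] [0.596 0.255 0.13 ]
(360, 282) [153 116  70] [0.599 0.256 0.13 ]
(360, 288) [193 151  93] [0.601 0.256 0.13 ]
(360, 294) [226 185 114] [0.604 0.256 0.131]
(360, 300) [225 186 117] [0.607 0.257 0.13 ]
(360, 306) [225 184 114] [0.61  0.257 0.13 ]
(360, 312) [225 185 117] [0.613 0.257 0.13 ]
(360, 318) [224 185 114] [0.616 0.258 0.13 ]
(360, 324) [225 185 113] [0.618 0.258 0.132]
(360, 330) [226 187 118] [0.623 0.258 0.129]
(360, 336) [218 208  52] [ 0.703  0.281 -0.   ]
(360, 342) [11 11 19] [0.598 0.25  0.181]
(420, 270) [225 190 119] [0.591 0.282 0.13 ]
(420, 276) [226 193 121] [0.594 0.282 0.13 ]
(420, 282) [225 190 120] [0.597 0.283 0.13 ]
(420, 288) [225 189 119] [0.6   0.283 0.129]
(420, 294) [223 189 118] [0.603 0.284 0.13 ]
(420, 300) [226 191 122] [0.606 0.284 0.13 ]
(420, 306) [223 185 113] [0.609 0.285 0.131]
(420, 312) [224 187 118] [0.612 0.285 0.131]
(420, 318) [223 185 115] [0.615 0.286 0.13 ]
(420, 324) [225 185 116] [0.618 0.286 0.131]
(420, 330) [224 185 117] [0.621 0.287 0.131]
(420, 336) [223 209  42] [ 0.701  0.335 -0.   ]
(420, 342) [227 213  49] [0.707 0.336 0.001]
```

View pics/d.png

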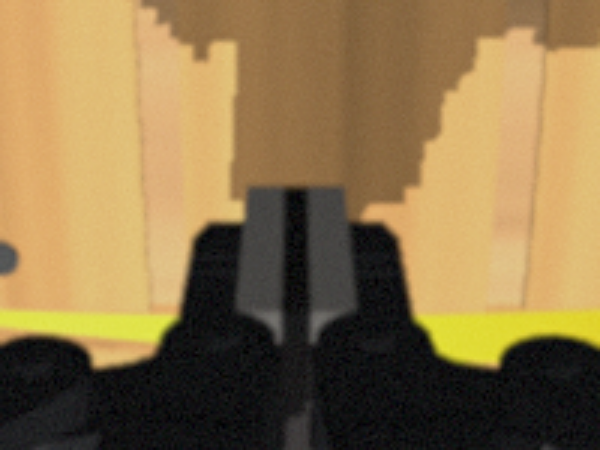

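The fingertips end at z≈0.14, just over the lid (tool z 0.103): the true tip is about 36 mm short of the nominal TCP. So I back off, go lower and push.

Call:
{"name": "servo_tool", "arguments": {
  "moves": [
    {"x": -0.025, "y": 0.003, "z": 0, "wx": 0, "wy": 0, "wz": 0, "grip": 1},
    {"x": -0.025, "y": 0.003, "z": 0, "wx": 0, "wy": 0, "wz": 0, "grip": 1},
    {"x": 0, "y": 0, "z": 0.015, "wx": 0, "wy": 0, "wz": 0, "grip": 1},
    {"x": 0, "y": 0, "z": 0.015, "wx": 0, "wy": 0, "wz": 0, "grip": 1},
    {"x": 0.006, "y": 0, "z": 0, "wx": 0, "wy": 0, "wz": 0, "grip": 1},
    {"x": 0.006, "y": 0, "z": 0, "wx": 0, "wy": 0, "wz": 0, "grip": 1},
    {"x": 0.004, "y": 0, "z": 0, "wx": 0, "wy": 0, "wz": 0, "grip": 1},
    {"x": 0.004, "y": 0, "z": 0, "wx": 0, "wy": 0, "wz": 0, "grip": 1}
  ]
}}

```text
time_s: 6.48
tool_pos: [0.64, 0.2477, 0.0745]
ee_rot: [0.001, -0.032, 0.999, 0.0]
force: [0.1, -0.4, 0.4]
grip_width: -0.0001
grip_force: 0.0
```

Call:
{"name": "servo_tool", "arguments": {
  "moves": [
    {"x": 0.004, "y": 0, "z": 0, "wx": 0, "wy": 0, "wz": 0, "grip": 1},
    {"x": 0.004, "y": 0, "z": 0, "wx": 0, "wy": 0, "wz": 0, "grip": 1},
    {"x": 0.004, "y": 0, "z": 0, "wx": 0, "wy": 0, "wz": 0, "grip": 1}
  ]
}}

```text
time_s: 6.73
tool_pos: [0.6297, 0.2469, 0.0748]
ee_rot: [0.002, -0.032, 0.999, 0.001]
force: [4.0, 0.9, 2.9]
grip_width: 0.0001
grip_force: 2.1
```

```bash
python3 tilt.py .243
```

```text
6.7833 [0.628 0.247 0.074] [2.072 0.555 2.398]
0.515 127 [0.041 0.129 0.132] [0.224 0.32 ]
0.53 300 [0.049 0.129 0.132] [0.229 0.321]
0.545 263 [0.038 0.129 0.132] [0.24  0.322]
0.56 264 [0.048 0.129 0.132] [0.245 0.323]
0.575 244 [0.042 0.129 0.132] [0.254 0.324]
0.59 181 [0.038 0.128 0.132] [0.266 0.325]
0.605 156 [0.024 0.127 0.133] [0.193 0.326]
0.62 383 [0.021 0.076 0.126] [0.168 0.325]
0.635 68 [0.112 0.158 0.173] [0.221 0.286]
0.65 17 [0.153 0.163 0.174] [0.205 0.255]
```

Call:
{"name": "servo_tool", "arguments": {
  "moves": [
    {"x": 0.003, "y": 0, "z": -0.003, "wx": 0, "wy": 0, "wz": 0, "grip": 1},
    {"x": 0.003, "y": 0, "z": -0.003, "wx": 0, "wy": 0, "wz": 0, "grip": 1},
    {"x": 0.003, "y": 0, "z": -0.003, "wx": 0, "wy": 0, "wz": 0, "grip": 1},
    {"x": 0.003, "y": 0, "z": -0.003, "wx": 0, "wy": 0, "wz": 0, "grip": 1}
  ]
}}

```text
time_s: 7.12
tool_pos: [0.6152, 0.2457, 0.0852]
ee_rot: [-0.001, -0.032, 0.999, -0.0]
force: [0.7, 0.2, -0.2]
grip_width: 0.0001
grip_force: 0.5
```

```bash
python3 tilt.py .243
```

```text
7.1667 [0.615 0.246 0.086] [-0.221 -0.237  0.097]
0.5 112 [0.102 0.128 0.131] [0.225 0.319]
0.515 268 [0.052 0.13  0.132] [0.23 0.32]
0.53 264 [0.042 0.131 0.135] [0.238 0.321]
0.545 257 [0.038 0.133 0.136] [0.243 0.322]
0.56 240 [0.041 0.134 0.138] [0.252 0.323]
0.575 173 [0.034 0.136 0.139] [0.265 0.324]
0.59 147 [0.032 0.137 0.141] [0.293 0.325]
0.605 536 [0.028 0.09  0.132] [0.17  0.325]
0.62 134 [0.022 0.071 0.173] [0.166 0.276]
0.635 15 [0.162 0.168 0.174] [0.207 0.263]
```

Call:
{"name": "servo_tool", "arguments": {
  "moves": [
    {"x": 0.005, "y": 0, "z": -0.003, "wx": 0, "wy": 0, "wz": 0, "grip": 1},
    {"x": 0.005, "y": 0, "z": -0.003, "wx": 0, "wy": 0, "wz": 0, "grip": 1},
    {"x": 0.005, "y": 0, "z": -0.002, "wx": 0, "wy": 0, "wz": 0, "grip": 1},
    {"x": 0.005, "y": 0, "z": -0.002, "wx": 0, "wy": 0, "wz": 0, "grip": 1},
    {"x": 0.005, "y": 0, "z": -0.002, "wx": 0, "wy": 0, "wz": 0, "grip": 1}
  ]
}}

```text
time_s: 7.58
tool_pos: [0.5912, 0.2442, 0.0979]
ee_rot: [0.0, -0.032, 0.999, 0.0]
force: [2.3, -0.4, 3.3]
grip_width: 0.0002
grip_force: 1.4
```

```bash
python3 tilt.py .243
```

```text
7.6333 [0.59  0.244 0.098] [-1.328 -0.565  0.193]
0.47 15 [0.119 0.123 0.125] [0.278 0.317]
0.485 207 [0.114 0.126 0.13 ] [0.227 0.318]
0.5 234 [0.064 0.13  0.134] [0.234 0.319]
0.515 225 [0.049 0.134 0.139] [0.241 0.32 ]
0.53 223 [0.039 0.139 0.143] [0.248 0.321]
0.545 171 [0.037 0.144 0.147] [0.262 0.322]
0.56 147 [0.035 0.148 0.153] [0.291 0.323]
0.575 311 [0.044 0.125 0.151] [0.189 0.324]
0.59 555 [0.064 0.101 0.128] [0.166 0.324]
0.605 176 [0.033 0.057 0.14 ] [0.165 0.325]
0.62 20 [0.032 0.036 0.05 ] [0.166 0.182]
```

Call:
{"name": "servo_tool", "arguments": {
  "moves": [
    {"x": 0.006, "y": 0, "z": -0.002, "wx": 0, "wy": 0, "wz": 0, "grip": 1},
    {"x": 0.006, "y": 0, "z": -0.002, "wx": 0, "wy": 0, "wz": 0, "grip": 1},
    {"x": 0.006, "y": 0, "z": -0.001, "wx": 0, "wy": 0, "wz": 0, "grip": 1},
    {"x": 0.006, "y": 0, "z": 0, "wx": 0, "wy": 0, "wz": 0, "grip": 1},
    {"x": 0.006, "y": 0, "z": 0, "wx": 0, "wy": 0, "wz": 0, "grip": 1},
    {"x": 0.006, "y": 0, "z": 0, "wx": 0, "wy": 0, "wz": 0, "grip": 1}
  ]
}}

```text
time_s: 8.13
tool_pos: [0.5542, 0.2417, 0.1019]
ee_rot: [-0.001, -0.032, 0.999, -0.0]
force: [0.5, -0.5, -0.1]
grip_width: -0.0001
grip_force: 0.0
```

```bash
python3 tilt.py .243
```

```text
8.1833 [0.553 0.242 0.102] [-1.077 -0.678 -1.298]
0.425 8 [0.098 0.1   0.101] [0.278 0.311]
0.44 124 [0.099 0.106 0.112] [0.221 0.315]
0.455 155 [0.085 0.118 0.124] [0.227 0.316]
0.47 154 [0.074 0.129 0.136] [0.235 0.317]
0.485 168 [0.057 0.141 0.149] [0.243 0.319]
0.5 169 [0.035 0.152 0.161] [0.255 0.32 ]
0.515 215 [0.03  0.151 0.162] [0.266 0.32 ]
0.53 314 [0.019 0.127 0.143] [0.17  0.321]
0.545 502 [0.046 0.116 0.128] [0.165 0.322]
0.56 208 [0.048 0.104 0.149] [0.163 0.323]
0.575 137 [0.066 0.084 0.097] [0.164 0.324]
0.59 86 [0.063 0.07  0.081] [0.165 0.322]
```

Call:
{"name": "servo_tool", "arguments": {
  "moves": [
    {"x": 0.006, "y": 0, "z": 0, "wx": 0, "wy": 0, "wz": 0, "grip": 1},
    {"x": 0.006, "y": 0, "z": 0, "wx": 0, "wy": 0, "wz": 0, "grip": 1},
    {"x": 0.006, "y": 0, "z": 0, "wx": 0, "wy": 0, "wz": 0, "grip": 1},
    {"x": 0, "y": 0, "z": 0, "wx": 0, "wy": 0, "wz": 0, "grip": 1},
    {"x": -0.01, "y": 0, "z": -0.02, "wx": 0, "wy": 0, "wz": 0, "grip": 1},
    {"x": -0.02, "y": 0, "z": -0.03, "wx": 0, "wy": 0, "wz": 0, "grip": 1},
    {"x": -0.02, "y": 0, "z": -0.03, "wx": 0, "wy": 0, "wz": 0, "grip": 1}
  ]
}}

```text
time_s: 8.77
tool_pos: [0.5868, 0.2438, 0.1829]
ee_rot: [-0.001, -0.032, 0.999, -0.0]
force: [1.3, 0.2, 0.0]
grip_width: 0.0001
grip_force: 0.0
```

```bash
python3 tilt.py .243; python3 look.py e.png
```

```text
8.8167 [0.594 0.245 0.19 ] [5.365 1.318 6.719]
0.38 133 [0.054 0.099 0.102] [0.176 0.312]
0.395 355 [0.061 0.099 0.102] [0.173 0.312]
0.41 320 [0.062 0.098 0.101] [0.181 0.313]
0.425 330 [0.06  0.098 0.101] [0.185 0.314]
0.44 334 [0.053 0.098 0.101] [0.195 0.315]
0.455 433 [0.066 0.084 0.1  ] [0.201 0.316]
0.47 294 [0.046 0.063 0.1  ] [0.216 0.317]
0.485 289 [0.025 0.039 0.1  ] [0.232 0.318]
0.5 346 [0.013 0.023 0.1  ] [0.203 0.319]
0.515 5 [0.015 0.017 0.024] [0.159 0.201]
[0.59296463 0.24453067 0.18755212] [ 1.5597679  -0.20449351  0.54681597]
```

View pics/e.png

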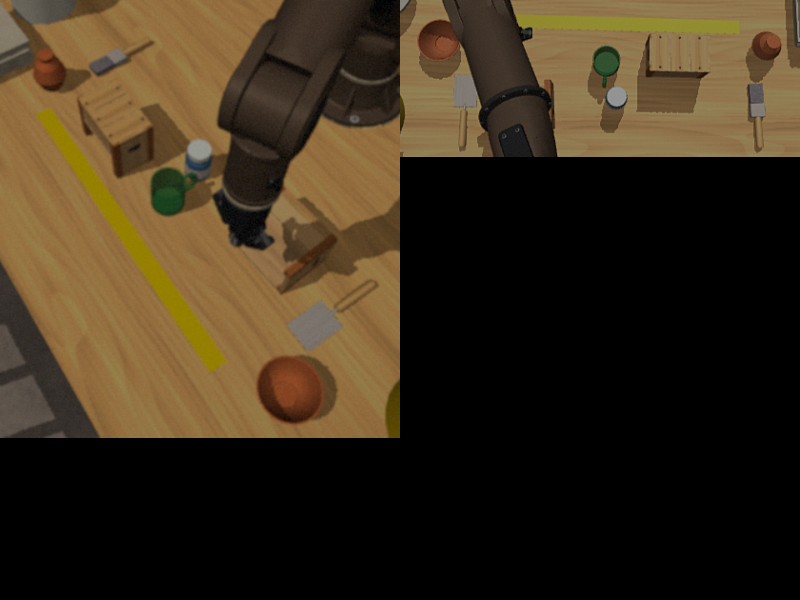

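Left crate now lies on its near wall (scene about 290,265), no red seen on it so far. Going to the right crate.

Call:
{"name": "servo_tool", "arguments": {
  "moves": [
    {"x": 0, "y": 0, "z": 0, "wx": 0, "wy": 0, "wz": 4.7, "grip": 1},
    {"x": -0.012, "y": -0.039, "z": 0, "wx": 0, "wy": 0, "wz": 0, "grip": 1},
    {"x": -0.012, "y": -0.039, "z": 0, "wx": 0, "wy": 0, "wz": 0, "grip": 1},
    {"x": -0.012, "y": -0.039, "z": 0, "wx": 0, "wy": 0, "wz": 0, "grip": 1},
    {"x": -0.012, "y": -0.039, "z": 0, "wx": 0, "wy": 0, "wz": 0, "grip": 1},
    {"x": -0.012, "y": -0.039, "z": 0, "wx": 0, "wy": 0, "wz": 0, "grip": 1},
    {"x": -0.012, "y": -0.039, "z": 0, "wx": 0, "wy": 0, "wz": 0, "grip": 1},
    {"x": -0.012, "y": -0.039, "z": 0, "wx": 0, "wy": 0, "wz": 0, "grip": 1}
  ]
}}

```text
time_s: 9.58
tool_pos: [0.6654, -0.0321, 0.1811]
ee_rot: [-0.001, 0.009, 1.0, 0.0]
force: [1.3, 0.1, -0.9]
grip_width: -0.0004
grip_force: 0.0
```

Call:
{"name": "servo_tool", "arguments": {
  "moves": [
    {"x": 0, "y": -0.039, "z": 0, "wx": 0, "wy": 0, "wz": 0, "grip": 1},
    {"x": 0, "y": -0.039, "z": 0, "wx": 0, "wy": 0, "wz": 0, "grip": 1},
    {"x": 0, "y": -0.039, "z": 0, "wx": 0, "wy": 0, "wz": 0, "grip": 1},
    {"x": 0, "y": -0.039, "z": 0, "wx": 0, "wy": 0, "wz": 0, "grip": 1},
    {"x": 0, "y": 0, "z": 0, "wx": 0, "wy": 0, "wz": 0, "grip": 1}
  ]
}}

```text
time_s: 10.0
tool_pos: [0.66, -0.1981, 0.181]
ee_rot: [-0.002, 0.015, 1.0, -0.003]
force: [-1.6, -1.2, 0.7]
grip_width: 0.0002
grip_force: 0.0
```

```bash
python3 tilt.py -.182; python3 - <<'E'
from h import *
p=bot.read_camera("top");w=cloud(p);h=cv2.cvtColor(p["color"],cv2.COLOR_RGB2HSV)
m=((h[...,0]<6)|(h[...,0]>172))&(h[...,1]>150)&(h[...,2]>60)&(w[...,0]<.6)&(np.abs(w[...,1]-.24)<.1);print("red L",m.sum())
E
```

```text
10.05 [ 0.661 -0.193  0.181] [-0.344  0.409 -0.096]
0.53 24 [0.081 0.127 0.13 ] [-0.255 -0.102]
0.545 369 [0.032 0.128 0.132] [-0.256 -0.1  ]
0.56 366 [0.033 0.128 0.132] [-0.257 -0.101]
0.575 366 [0.027 0.128 0.132] [-0.258 -0.101]
0.59 363 [0.037 0.128 0.132] [-0.257 -0.101]
0.605 365 [0.031 0.128 0.132] [-0.258 -0.101]
0.62 380 [0.028 0.128 0.132] [-0.256 -0.101]
0.635 584 [0.027 0.099 0.131] [-0.259 -0.102]
red L 0
```

Call:
{"name": "servo_tool", "arguments": {
  "moves": [
    {"x": -0.012, "y": 0.01, "z": 0, "wx": 0, "wy": 0, "wz": 0, "grip": 1},
    {"x": 0, "y": 0, "z": 0.035, "wx": 0, "wy": 0, "wz": 0, "grip": 1},
    {"x": 0, "y": 0, "z": 0.035, "wx": 0, "wy": 0, "wz": 0, "grip": 1},
    {"x": 0, "y": 0, "z": 0.033, "wx": 0, "wy": 0, "wz": 0, "grip": 1},
    {"x": 0.006, "y": 0, "z": 0, "wx": 0, "wy": 0, "wz": 0, "grip": 1},
    {"x": 0.006, "y": 0, "z": 0, "wx": 0, "wy": 0, "wz": 0, "grip": 1},
    {"x": 0.006, "y": 0, "z": 0, "wx": 0, "wy": 0, "wz": 0, "grip": 1},
    {"x": 0.005, "y": 0, "z": 0, "wx": 0, "wy": 0, "wz": 0, "grip": 1}
  ]
}}

```text
time_s: 10.77
tool_pos: [0.6533, -0.1762, 0.0818]
ee_rot: [0.002, 0.009, 1.0, -0.0]
force: [0.4, -0.5, 0.0]
grip_width: -0.0003
grip_force: 0.0
```

Call:
{"name": "servo_tool", "arguments": {
  "moves": [
    {"x": 0.004, "y": 0, "z": -0.001, "wx": 0, "wy": 0, "wz": 0, "grip": 1},
    {"x": 0.004, "y": 0, "z": -0.003, "wx": 0, "wy": 0, "wz": 0, "grip": 1},
    {"x": 0.004, "y": 0, "z": -0.003, "wx": 0, "wy": 0, "wz": 0, "grip": 1},
    {"x": 0.004, "y": 0, "z": -0.003, "wx": 0, "wy": 0, "wz": 0, "grip": 1},
    {"x": 0.005, "y": 0, "z": -0.003, "wx": 0, "wy": 0, "wz": 0, "grip": 1}
  ]
}}

```text
time_s: 11.18
tool_pos: [0.6329, -0.1761, 0.0937]
ee_rot: [0.002, 0.009, 1.0, -0.0]
force: [4.8, 0.1, 3.9]
grip_width: 0.0
grip_force: 2.3
```

```bash
python3 tilt.py -.182
```

```text
11.2333 [ 0.632 -0.176  0.094] [ 2.235 -0.313  2.293]
0.515 22 [0.125 0.127 0.129] [-0.258 -0.113]
0.53 294 [0.063 0.129 0.133] [-0.255 -0.1  ]
0.545 345 [0.035 0.13  0.134] [-0.255 -0.1  ]
0.56 330 [0.03  0.131 0.136] [-0.242 -0.1  ]
0.575 315 [0.028 0.133 0.138] [-0.23  -0.101]
0.59 287 [0.025 0.134 0.138] [-0.208 -0.101]
0.605 234 [0.023 0.128 0.14 ] [-0.166 -0.101]
0.62 472 [0.029 0.098 0.141] [-0.255 -0.102]
0.635 137 [0.018 0.047 0.141] [-0.262 -0.102]
0.65 13 [0.133 0.153 0.171] [-0.191 -0.17 ]
```

Call:
{"name": "servo_tool", "arguments": {
  "moves": [
    {"x": 0.005, "y": 0, "z": -0.002, "wx": 0, "wy": 0, "wz": 0, "grip": 1},
    {"x": 0.005, "y": 0, "z": -0.002, "wx": 0, "wy": 0, "wz": 0, "grip": 1},
    {"x": 0.006, "y": 0, "z": -0.001, "wx": 0, "wy": 0, "wz": 0, "grip": 1},
    {"x": 0.006, "y": 0, "z": -0.001, "wx": 0, "wy": 0, "wz": 0, "grip": 1},
    {"x": 0.006, "y": 0, "z": -0.001, "wx": 0, "wy": 0, "wz": 0, "grip": 1},
    {"x": 0.006, "y": 0, "z": 0, "wx": 0, "wy": 0, "wz": 0, "grip": 1},
    {"x": 0.006, "y": 0, "z": 0, "wx": 0, "wy": 0, "wz": 0, "grip": 1},
    {"x": 0.006, "y": 0, "z": 0, "wx": 0, "wy": 0, "wz": 0, "grip": 1}
  ]
}}

```text
time_s: 11.9
tool_pos: [0.5837, -0.1749, 0.0985]
ee_rot: [-0.001, 0.009, 1.0, 0.0]
force: [-0.8, -0.0, 0.5]
grip_width: 0.0001
grip_force: 0.0
```

```bash
python3 tilt.py -.182
```

```text
11.95 [ 0.583 -0.175  0.099] [-0.84   0.455 -1.453]
0.47 91 [0.109 0.114 0.117] [-0.258 -0.102]
0.485 196 [0.099 0.12  0.125] [-0.257 -0.1  ]
0.5 247 [0.076 0.128 0.134] [-0.249 -0.1  ]
0.515 246 [0.048 0.136 0.142] [-0.233 -0.1  ]
0.53 265 [0.031 0.143 0.151] [-0.218 -0.1  ]
0.545 241 [0.027 0.14  0.159] [-0.188 -0.1  ]
0.56 286 [0.025 0.142 0.16 ] [-0.254 -0.1  ]
0.575 392 [0.034 0.119 0.139] [-0.257 -0.101]
0.59 311 [0.041 0.103 0.141] [-0.259 -0.101]
0.605 143 [0.047 0.073 0.089] [-0.261 -0.101]
0.62 52 [0.051 0.057 0.066] [-0.262 -0.103]
```

Call:
{"name": "servo_tool", "arguments": {
  "moves": [
    {"x": 0.006, "y": 0, "z": 0, "wx": 0, "wy": 0, "wz": 0, "grip": 1},
    {"x": 0.006, "y": 0, "z": 0, "wx": 0, "wy": 0, "wz": 0, "grip": 1},
    {"x": 0.006, "y": 0, "z": 0, "wx": 0, "wy": 0, "wz": 0, "grip": 1},
    {"x": 0.006, "y": 0, "z": 0, "wx": 0, "wy": 0, "wz": 0, "grip": 1},
    {"x": 0.005, "y": 0, "z": 0, "wx": 0, "wy": 0, "wz": 0, "grip": 1},
    {"x": -0.01, "y": 0, "z": -0.02, "wx": 0, "wy": 0, "wz": 0, "grip": 1},
    {"x": -0.02, "y": 0, "z": -0.03, "wx": 0, "wy": 0, "wz": 0, "grip": 1},
    {"x": -0.02, "y": 0, "z": -0.03, "wx": 0, "wy": 0, "wz": 0, "grip": 1}
  ]
}}

```text
time_s: 12.62
tool_pos: [0.6056, -0.1755, 0.1799]
ee_rot: [-0.001, 0.01, 1.0, 0.0]
force: [1.4, -1.3, -0.0]
grip_width: -0.0002
grip_force: 0.0
```

```bash
python3 tilt.py -.182; python3 look.py f.png;python3 - <<'E'
from h import *
p=bot.read_camera("scene");w=cloud(p);h=cv2.cvtColor(p["color"],cv2.COLOR_RGB2HSV)
for y in(.24,-.18):
  m=((h[...,0]<6)|(h[...,0]>172))&(h[...,1]>150)&(h[...,2]>50)&(w[...,0]<.6)&(np.abs(w[...,1]-y)<.1);print("red",y,m.sum())
E
```

```text
12.6667 [ 0.613 -0.176  0.187] [ 6.431 -0.381  7.188]
0.41 160 [0.032 0.099 0.103] [-0.257 -0.1  ]
0.425 319 [0.032 0.098 0.103] [-0.256 -0.098]
0.44 294 [0.031 0.097 0.102] [-0.256 -0.099]
0.455 296 [0.027 0.098 0.102] [-0.256 -0.099]
0.47 344 [0.03  0.097 0.102] [-0.256 -0.1  ]
0.485 410 [0.035 0.082 0.1  ] [-0.254 -0.1  ]
0.5 395 [0.036 0.062 0.1  ] [-0.256 -0.1  ]
0.515 408 [0.023 0.043 0.1  ] [-0.256 -0.1  ]
0.53 392 [0.014 0.033 0.1  ] [-0.26 -0.1 ]
0.545 25 [0.013 0.047 0.099] [-0.202 -0.1  ]
[ 0.61193747 -0.17568355  0.18441339] [ 0.77280788  0.17016927 -0.0051417 ]
red 0.24 0
red -0.18 229
```

View pics/f.png

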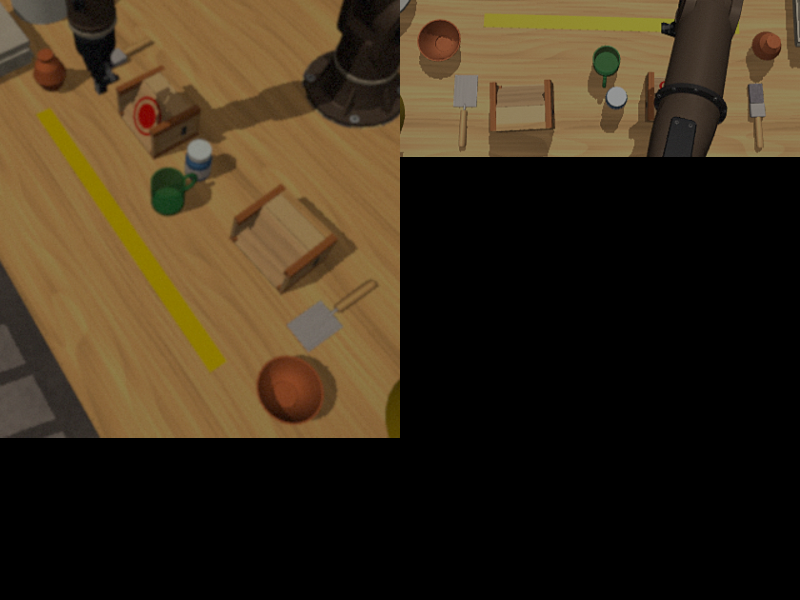

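Right crate carries the red stamp (scene 147,115); both lie on their near walls. Now I go round to the lid side.

Call:
{"name": "servo_tool", "arguments": {
  "moves": [
    {"x": 0.04, "y": 0, "z": 0, "wx": 0, "wy": 0, "wz": 0, "grip": 0},
    {"x": 0.04, "y": 0, "z": 0, "wx": 0, "wy": 0, "wz": 0, "grip": 0},
    {"x": 0.04, "y": 0, "z": 0, "wx": 0, "wy": 0, "wz": 0, "grip": 0},
    {"x": 0.04, "y": 0, "z": 0, "wx": 0, "wy": 0, "wz": 0, "grip": 0},
    {"x": 0.04, "y": 0, "z": 0, "wx": 0, "wy": 0, "wz": 0, "grip": 0},
    {"x": 0.04, "y": 0, "z": 0, "wx": 0, "wy": 0, "wz": 0, "grip": 0},
    {"x": 0.003, "y": 0, "z": 0, "wx": 0, "wy": 0, "wz": 0, "grip": 0}
  ]
}}

```text
time_s: 13.4
tool_pos: [0.3541, -0.1703, 0.1772]
ee_rot: [-0.004, 0.011, 1.0, 0.001]
force: [-0.9, -0.3, -0.7]
grip_width: 0.0428
grip_force: 0.0
```

```bash
cat > m.py <<'E'
from h import *
np.set_printoptions(precision=3,suppress=True)
o=bot.get_obs();print(o["time_s"],o["tool_pos"],o["ee_rot"],o["force"],o["grip_width"])
import sys
x0=float(sys.argv[1])
p=bot.read_camera("scene");w=cloud(p)
m=(np.abs(w[...,2]-.1)<.008)&(np.abs(w[...,1]+.18)<.11)&(np.abs(w[...,0]-x0)<.12)
print(m.sum(),cv2.minAreaRect(w[m][:,:2].astype(np.float32)))
# silhouette edge near floor at foot (far edge): max x of low crate points
for y in np.arange(-.25,-.1,.03):
    s=w[(np.abs(w[...,1]-y)<.012)&(w[...,2]>.006)&(w[...,2]<.1)&(np.abs(w[...,0]-x0)<.15)]
    t=w[(np.abs(w[...,1]-y)<.012)&(w[...,2]>.09)&(w[...,2]<.106)&(np.abs(w[...,0]-x0)<.12)]
    if len(s) and len(t):print(round(y,2),np.percentile(s[:,0],98),np.percentile(t[:,0],2))
E
python3 m.py .47
```

```text
13.4 [ 0.354 -0.17   0.177] [-0.004  0.011  1.     0.001] [-0.908 -0.318 -0.745] 0.04283081954061149
1354 ((0.4717782437801361, -0.1800367683172226), (0.16716672480106354, 0.1323843002319336), 89.34595489501953)
-0.25 0.536575949776065 0.4109707513309299
-0.22 0.5337870507169703 0.4096787630355249
-0.19 0.5345278386151028 0.4104874589521027
-0.16 0.5359898297065986 0.4098585221123389
-0.13 0.5367782755153477 0.4103393654073977
```

Call:
{"name": "servo_tool", "arguments": {
  "moves": [
    {"x": 0, "y": -0.008, "z": 0, "wx": 0, "wy": 0, "wz": 0, "grip": 0},
    {"x": 0, "y": 0, "z": 0.035, "wx": 0, "wy": 0, "wz": 0, "grip": 0},
    {"x": 0, "y": 0, "z": 0.035, "wx": 0, "wy": 0, "wz": 0, "grip": 0},
    {"x": 0, "y": 0, "z": 0.035, "wx": 0, "wy": 0, "wz": 0, "grip": 0},
    {"x": 0, "y": 0, "z": 0.035, "wx": 0, "wy": 0, "wz": 0, "grip": 0},
    {"x": -0.012, "y": 0, "z": 0, "wx": 0, "wy": 0, "wz": 0, "grip": 0},
    {"x": -0.012, "y": 0, "z": 0, "wx": 0, "wy": 0, "wz": 0, "grip": 0}
  ]
}}

```text
time_s: 14.03
tool_pos: [0.3873, -0.1795, 0.0382]
ee_rot: [-0.002, 0.01, 1.0, 0.0]
force: [1.3, -1.1, 0.1]
grip_width: 0.0429
grip_force: 0.0
```

Call:
{"name": "servo_tool", "arguments": {
  "moves": [
    {"x": -0.006, "y": 0, "z": 0, "wx": 0, "wy": 0, "wz": 0, "grip": 0},
    {"x": -0.005, "y": 0, "z": 0, "wx": 0, "wy": 0, "wz": 0, "grip": 0},
    {"x": -0.005, "y": 0, "z": 0, "wx": 0, "wy": 0, "wz": 0, "grip": 0},
    {"x": -0.005, "y": 0, "z": 0, "wx": 0, "wy": 0, "wz": 0, "grip": 0},
    {"x": -0.006, "y": 0, "z": 0, "wx": 0, "wy": 0, "wz": 0, "grip": 0},
    {"x": -0.006, "y": 0, "z": 0, "wx": 0, "wy": 0, "wz": 0, "grip": 0}
  ]
}}

```text
time_s: 14.53
tool_pos: [0.4207, -0.1801, 0.0406]
ee_rot: [0.0, 0.009, 1.0, 0.0]
force: [-3.7, 1.2, 0.2]
grip_width: 0.0428
grip_force: 2.0
```

```bash
python3 m.py .48
```

```text
14.5333 [ 0.421 -0.18   0.041] [0.    0.009 1.    0.   ] [-3.705  1.178  0.225] 0.04284116861051364
1411 ((0.4877158999443054, -0.18020054697990417), (0.1639438420534134, 0.147567480802536), 88.8111801147461)
-0.25 0.5598311179036988 0.4348791179972357
-0.22 0.5552231923715502 0.43202055124294003
-0.19 0.5569210837660091 0.42191502022413746
-0.16 0.5583270227851488 0.43023032458471044
-0.13 0.5600466775190441 0.43519920711386334
```

Call:
{"name": "servo_tool", "arguments": {
  "moves": [
    {"x": -0.008, "y": 0, "z": 0, "wx": 0, "wy": 0, "wz": 0, "grip": 0},
    {"x": -0.008, "y": 0, "z": 0, "wx": 0, "wy": 0, "wz": 0, "grip": 0},
    {"x": -0.008, "y": 0, "z": 0, "wx": 0, "wy": 0, "wz": 0, "grip": 0},
    {"x": -0.008, "y": 0, "z": 0, "wx": 0, "wy": 0, "wz": 0, "grip": 0},
    {"x": -0.008, "y": 0, "z": 0, "wx": 0, "wy": 0, "wz": 0, "grip": 0},
    {"x": -0.008, "y": 0, "z": 0, "wx": 0, "wy": 0, "wz": 0, "grip": 0},
    {"x": -0.008, "y": 0, "z": 0, "wx": 0, "wy": 0, "wz": 0, "grip": 0}
  ]
}}

```text
time_s: 15.17
tool_pos: [0.4764, -0.1812, 0.0401]
ee_rot: [-0.0, 0.009, 1.0, 0.0]
force: [-5.6, 0.2, 4.1]
grip_width: 0.0426
grip_force: 3.2
```

Call:
{"name": "servo_tool", "arguments": {
  "moves": [
    {"x": -0.008, "y": 0, "z": 0, "wx": 0, "wy": 0, "wz": 0, "grip": 0},
    {"x": -0.008, "y": 0, "z": 0, "wx": 0, "wy": 0, "wz": 0, "grip": 0},
    {"x": -0.008, "y": 0, "z": 0, "wx": 0, "wy": 0, "wz": 0, "grip": 0},
    {"x": -0.008, "y": 0, "z": 0, "wx": 0, "wy": 0, "wz": 0, "grip": 0},
    {"x": -0.008, "y": 0, "z": 0, "wx": 0, "wy": 0, "wz": 0, "grip": 0},
    {"x": -0.006, "y": 0, "z": 0, "wx": 0, "wy": 0, "wz": 0, "grip": 0},
    {"x": 0, "y": 0, "z": 0, "wx": 0, "wy": 0, "wz": 0, "grip": 0}
  ]
}}

```text
time_s: 15.75
tool_pos: [0.5244, -0.182, 0.0401]
ee_rot: [0.001, 0.009, 1.0, -0.0]
force: [-0.1, 0.0, 0.7]
grip_width: 0.0426
grip_force: 0.0
```

```bash
python3 m.py .6
```

```text
15.75 [ 0.524 -0.182  0.04 ] [ 0.001  0.009  1.    -0.   ] [-0.077  0.034  0.747] 0.042620776760238024
1467 ((0.5924859046936035, -0.1832207888364792), (0.1661614179611206, 0.1443931609392166), 89.32582092285156)
-0.25 0.6630497795520486 0.5376540678681341
-0.22 0.6611352431152985 0.535261951358157
-0.19 0.6630305385245883 0.5368733936470128
-0.16 0.6617967881520014 0.5305691979818151
-0.13 0.6648427108525781 0.5386576755574132
```

Call:
{"name": "servo_tool", "arguments": {
  "moves": [
    {"x": -0.005, "y": 0, "z": 0, "wx": 0, "wy": 0, "wz": 0, "grip": 0},
    {"x": -0.005, "y": 0, "z": 0, "wx": 0, "wy": 0, "wz": 0, "grip": 0},
    {"x": -0.005, "y": 0, "z": 0, "wx": 0, "wy": 0, "wz": 0, "grip": 0},
    {"x": -0.005, "y": 0, "z": 0, "wx": 0, "wy": 0, "wz": 0, "grip": 0},
    {"x": -0.005, "y": 0, "z": 0, "wx": 0, "wy": 0, "wz": 0, "grip": 0},
    {"x": 0.01, "y": 0, "z": 0, "wx": 0, "wy": 0, "wz": 0, "grip": 0},
    {"x": 0.035, "y": 0, "z": 0, "wx": 0, "wy": 0, "wz": 0, "grip": 0},
    {"x": 0.035, "y": 0, "z": 0, "wx": 0, "wy": 0, "wz": 0, "grip": 0}
  ]
}}

```text
time_s: 16.47
tool_pos: [0.4677, -0.1808, 0.0394]
ee_rot: [0.001, 0.009, 1.0, -0.0]
force: [-0.3, -0.8, 1.0]
grip_width: 0.0427
grip_force: 0.0
```

Call:
{"name": "servo_tool", "arguments": {
  "moves": [
    {"x": 0, "y": 0, "z": -0.04, "wx": 0, "wy": 0, "wz": 0, "grip": 0},
    {"x": 0, "y": 0, "z": -0.04, "wx": 0, "wy": 0, "wz": 0, "grip": 0},
    {"x": 0, "y": 0, "z": -0.04, "wx": 0, "wy": 0, "wz": 0, "grip": 0},
    {"x": 0, "y": 0, "z": 0, "wx": 0, "wy": 0, "wz": 0, "grip": 0}
  ]
}}

```text
time_s: 16.8
tool_pos: [0.4711, -0.1824, 0.1666]
ee_rot: [0.006, 0.01, 1.0, -0.001]
force: [1.6, -1.3, -1.1]
grip_width: 0.0425
grip_force: 0.0
```

```bash
python3 m.py .62; python3 look.py g.png
```

```text
16.8 [ 0.471 -0.182  0.167] [ 0.006  0.01   1.    -0.001] [ 1.627 -1.253 -1.068] 0.04250552948505985
1472 ((0.6226466298103333, -0.18390998244285583), (0.16481143236160278, 0.13138706982135773), 89.28863525390625)
-0.25 0.6861285251947267 0.5602491015031998
-0.22 0.6839030244527665 0.5600799565455941
-0.19 0.6836823003959672 0.5598307713930993
-0.16 0.6847456825137568 0.5618393438205229
-0.13 0.6881737753881183 0.56146596367031
[ 0.46862546 -0.18123454  0.16132141] [-0.27114395 -0.76110671 -2.13201518]
```

View pics/g.png

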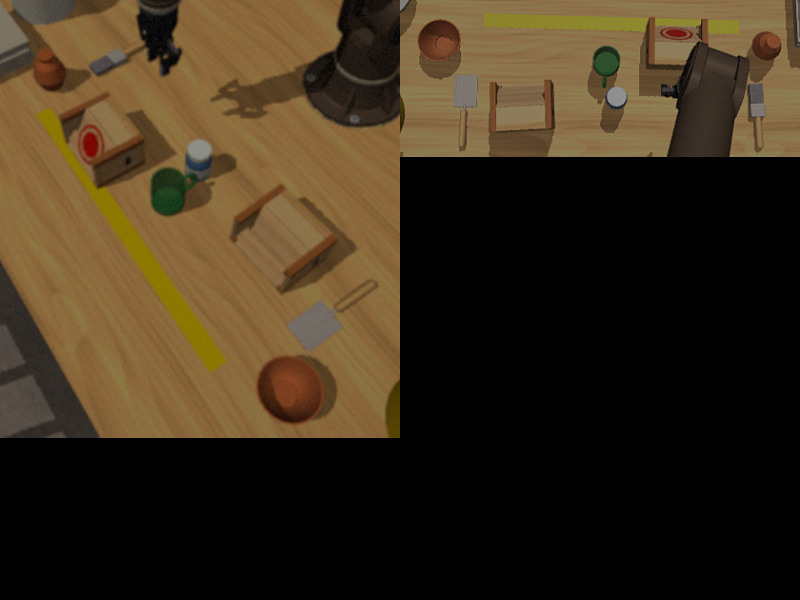

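The stamped crate's front edge (crop 60–95, 130–185) lies mid-tape and square (x≈0.687 against 0.688). The blank crate is left where it fell, and the gripper is clear.

```bash
python3 -c "
from rig import bot
print(bot.job_done())"
```

```text
the job is handed in; nothing more can be done
None
```

The job is handed in, with no verdict returned: both crates lie on their near walls, the right-hand (stamped) crate's lower front edge is about 1 mm from the tape's centre line and roughly square to it, and the blank crate was left where it fell, about 15 mm from its start.

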